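# Open the combination lock of the drive vault and present its shackle

## Task

Unlock the grey steel drive vault: pull its sprung dial knob straight up to its stop, turn the knob's pointer round to the long white mark (the one on the shackle's side) and let the knob click fully down into that notch. Then pull the steel U-shackle straight up, right out of the vault, and finish while still holding it still in the gripper, upright with its legs down and every part of it about a hand's width (roughly 8 cm) above the vault's top; leave the other things on the vault and the bench alone.

Things in the scene. Friction and masses are not known exactly. Their poses are not given: they have to be found in the camera images.
- vault: Fixed grey steel box, 220 (x) x 320 (y) x 95 high, standing on the bench; origin at the centre of its underside, z up, +x towards its lid hinges (rear), -x its front. In its frame the dial axis is at x -65, y -78 and the shackle's middle at x -65, y +52. A steel hasp strap, 3 thick (top at 98), lies under the shackle at x -95 to +11, y +8 to +96.
- dial (a joint): Turning of the dial about the vertical, rad, growing anticlockwise seen from above; 0 = the pointer at the long white mark, i.e. pointing along the vault's +y to the shackle, the only setting that frees the shackle. Limits -2.65 and 0.75. Ten notches 36 deg (0.628 rad) apart; it starts down in a notch between about -0.6 and -1.9, so it must be turned anticlockwise. It cannot turn while the knob is down in a notch (some 2 deg of play). Turns easily when the knob is pulled up.
- knob (a joint): How far the dial's knob is pulled up along its axis, m: 0 = down, clicked into a notch; stop at 0.008. A spring pulls it down with about 4 N at 0 and 6 N at the stop (plus 0.7 N weight). It clears the notch ridges above about 0.006; let go within some 15 deg of a notch it drops into that notch by itself and centres.
- knob_grip (a point): Point on the dial axis at the height to grip the knob: 32 above the vault's top when down. The black knob is a disc 58 across whose top is 9 above the vault's top, with an upright bar grip on it 42 long x 16 wide, from 9 to 39 above the vault's top. x of this frame runs along the bar towards its pointer end (bevelled nose and white line on the bar's top and on the disc), y across the 16 wide bar, z up.
- shackle: Loose steel U, 0.16 kg, standing in two slots of the vault's front frame; origin between its legs at the underside of the shoulders, 98 above the bench at first; y from the long leg (at -22, nearer the dial) to the short leg (+22), z up. Round bar 10 thick; shoulders 22 x 18 x 4 lie on the strap. Below the shoulders the legs are 16 x 12, the long one 55, the short one 18 deep, with 1 of play all round. While locked it lifts only 3 to 5.
- shackle_crown (a point): Middle of the shackle's straight top bar, on the bar's axis: 43 above the shoulders' underside (141 above the bench at first), the bar 10 thick, running along y of this frame, straight for 24; free beneath down to the strap.
- shackle_foot (a point): Lowest point of the shackle: the end of its long leg, 55 below the shoulders' underside, 98 below the crown's axis.
- drive: bystander: flat 2.5 inch disk drive, 100 x 70 x 10, lying on the vault's lid behind the lock
- reel: bystander: white reel, 54 across, 34 high, standing on the vault's lid behind the lock
- screwdriver: bystander: screwdriver 190 long lying on the bench, right of the vault; origin at its middle underneath
- multimeter: bystander: yellow meter 150 x 75 x 35 lying on the bench, left of the vault
- jar: bystander: glass jar, 60 across, 75 high, on the bench left of the vault
- heatsink: bystander: finned aluminium block 70 x 70 x 38 on the bench right of the vault
Mind the look-alikes: they are no part of the job. Of the things shaped like the shackle, the steel one is meant.

How it is judged:
By the outcome, as a careful person would: the job done as asked, in the order asked, and still so for the second after the job is handed in, while the arm keeps its last pose, push and grip.
It also fails if it takes over 48 s, if anything falls off the work surface, if the arm or the gripper's body presses on something with over 40 N, if the wrist force passes 120 N, or if a joint passes its speed limit or range.

## Robot

A 7-joint arm with a two-finger parallel gripper is mounted at the origin on the work surface. World frame = base frame: x ahead of the robot, y to its left, z up, the work surface at z = 0. Lengths are in m, angles in rad, forces in N, time in s.
With the tool pointing down it reaches from about 0.4 to 0.9 m from the base axis. Payload 5.6 kg.
Tool frame: the origin (TCP) lies at the very end of the fingers, on their centre line; the grasp point (between the pads) lies 19 mm behind it; z points along the fingers, y is the line along which they close (so a half turn about z gives the same grasp; the last joint's range is limited). The gripper opens to 92 mm and grips with 3 to 60 N. Pads are 20 mm wide; open, the fingers measure 128 mm over their backs; the gripper's body (75 mm by 189 mm) begins 69 mm behind the grasp point.
Start: joints at [1.075, 0.468, -0.012, 1.603, 0.006, 1.071, -0.056], TCP at [0.284, -0.585, 0.185] pointing down, gripper open.
Joint ranges: [-2.53, 2.53], [-0.31, 2.02], [-1.57, 1.55], [0.28, 2.44], [-1.29, 4.43], [0.15, 1.84], [-2.92, 2.92]. Speed limits (rad/s): [2.57, 2.57, 3.14, 3.14, 3.14, 3.14, 3.14].

## Interface

Orientations are given as a unit quaternion [w, x, y, z].
In Python, from station import * gives the robot as it stands.
- The arm moves only by the shell command python3 -m crank 'ROWS' [FORCE]. ROWS is JSON, a list of rows, each a list of 7 numbers: the shift along the tool's x, y, z in mm, then the turn, a rotation vector about the tool's x, y, z in rad, then the opening, from 0 (shut) to 1 (fully open). A call has 1 to 20 rows; each row shifts and turns the commanded pose from where the row before left it, along the tool's axes as they then stand; what a row does not reach is not made up. A row lasts 1/10 s, in which the tool goes at most 50 mm and 8.59 degrees, less where a joint would pass 70% of its speed; a pose out of reach is approached as far as the arm can. A call with a gripper value outside its range is refused whole. The fingers move at their own pace and stop on an object; FORCE is the grip in N (left out, the last holds). Time passes only in rows, so rows that do not move let the fingers close. It gives the time, the measured TCP pose, the force, the opening and the grip force at its end, in the units of the state.
- sense(): the state, without advancing time (a new reading comes with each control period).
- get_image(name): name is "scene" or "top"; returns the picture (480x640x3 uint8, blue, green, red); there is no depth.
- get_calibration(name): a dict with "K" (3x3 intrinsics, pixels), "cam_to_world" (4x4, takes a point from camera to world coordinates). Camera axes: x right, y up, looking along -z (the intrinsics and any distortion apply to the point x, -y, -z); pixel columns grow to the right and rows downward; lengths in m; the calibration is good to about 2 mm. A picture is of the moment at which its call begins. get_calibration takes no time and is no camera call.
- finish_job(): hands the job in; it is judged then, once.
The state is a dict: "clock": time; "joints": joint angles; "joint_velocities": joint speeds; "tau": joint torques, N m; "tool_pos": TCP position; "eef_rot": TCP orientation; "ft_force": force on the tool from outside, world axes, zero at the start; "torque": the same for the moment, N m; "width": finger opening in m; "grasp_force": force on a finger pad.
Only numpy, scipy, OpenCV 4.12 (cv2) and the standard library are available. Lean on these libraries where they do the work, as an engineer would, in place of code of your own. Each camera call takes 0.05 s, during which the arm holds its last target. There are 200 camera calls.

## Working session

There is one attempt and no reset: what is moved stays moved. The work goes in short steps, Python scripts to look and compute and a shell command to move; the robot and the scene stay as the last step left them, time stands still between calls to the robot, and variables do not carry over. Pictures are saved under pics/ and viewed, at most 10 in all, crops included, and the job is handed in when it is done.

```bash
mkdir -p pics; ls; python3 - <<'E'
from station import *
import cv2
for n in("scene","top"):
    cv2.imwrite(f"pics/{n}0.png",get_image(n)); c=get_calibration(n); print(n,c)
s=sense(); print(s)
E
```

```text
pics
scene {'K': array([[610.35449868,   0.        , 316.05242269],
       [  0.        , 610.35449868, 249.04045942],
       [  0.        ,   0.        ,   1.        ]]), 'cam_to_world': array([[ 0.44843125, -0.54543542,  0.70810283,  1.55595934],
       [ 0.89377874,  0.28099585, -0.34957244, -0.51730513],
       [-0.00830477,  0.78964646,  0.61350591,  0.99080652],
       [ 0.        ,  0.        ,  0.        ,  1.        ]])}
top {'K': array([[507.90859293,   0.        , 322.26655745],
       [  0.        , 507.90859293, 250.09584592],
       [  0.        ,   0.        ,   1.        ]]), 'cam_to_world': array([[ 0.01504095,  0.99756738, -0.06806678,  0.4821376 ],
       [-0.99977365,  0.0160288 ,  0.0139901 ,  0.00780118],
       [ 0.01504709,  0.06784095,  0.99758267,  1.20498026],
       [ 0.        ,  0.        ,  0.        ,  1.        ]])}
{'clock': 0.1, 'joints': array([ 1.07500434,  0.46831543, -0.01160722,  1.60348288,  0.00603866,
        1.07140997, -0.05629045]), 'joint_velocities': array([ 4.73149797e-04, -1.32561057e-03,  2.17098333e-03, -2.40933662e-03,
        1.35917451e-03,  3.45709729e-04,  2.16336660e-06]), 'tau': array([ 1.44719026e-03, -5.21652818e+01, -1.23996637e-02, -2.44365531e+01,
       -5.68010670e-02,  1.41085478e-02,  6.02399973e-05]), 'tool_pos': array([ 0.2840471 , -0.58403639,  0.18373872]), 'eef_rot': array([-7.51114912e-04,  9.74485066e-01,  2.24450951e-01, -2.48043215e-04]), 'ft_force': array([ 0.1020427 ,  0.11589806, -0.32551836]), 'torque': array([ 0.0245653 , -0.02237926,  0.00841325]), 'grasp_force': 0.0, 'width': 0.09204313529094518}
```

View pics/scene0.png

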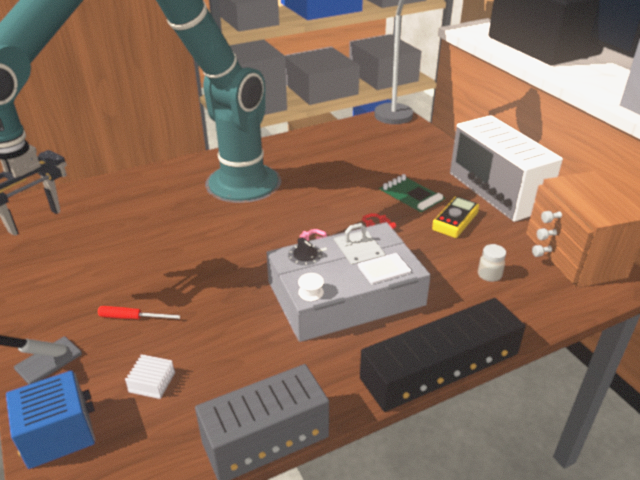

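View pics/top0.png

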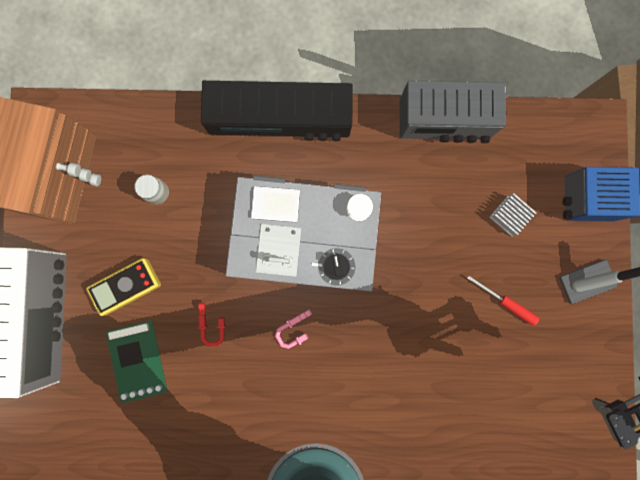

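The scene picture shows the vault near (350,280), with the dial at (306,250) and the steel shackle at (355,235). In the top picture the vault spans (228–381, 178–290). U-shaped candidates in the top picture are the steel U on the strap (272,258), a red U on the bench (211,325) and a pink U on the bench (293,330). I choose the steel one, and will check it in a close crop.

```bash
python3 - <<'E'
import cv2,numpy as np
t=cv2.imread("pics/top0.png")[175:295,225:385]; cv2.imwrite("pics/topc.png",cv2.resize(t,None,fx=5,fy=5,interpolation=cv2.INTER_CUBIC))
t=cv2.imread("pics/scene0.png")[215:335,265:425]; cv2.imwrite("pics/scenec.png",cv2.resize(t,None,fx=5,fy=5,interpolation=cv2.INTER_CUBIC))
E
```

```text
(no output)
```

View pics/topc.png

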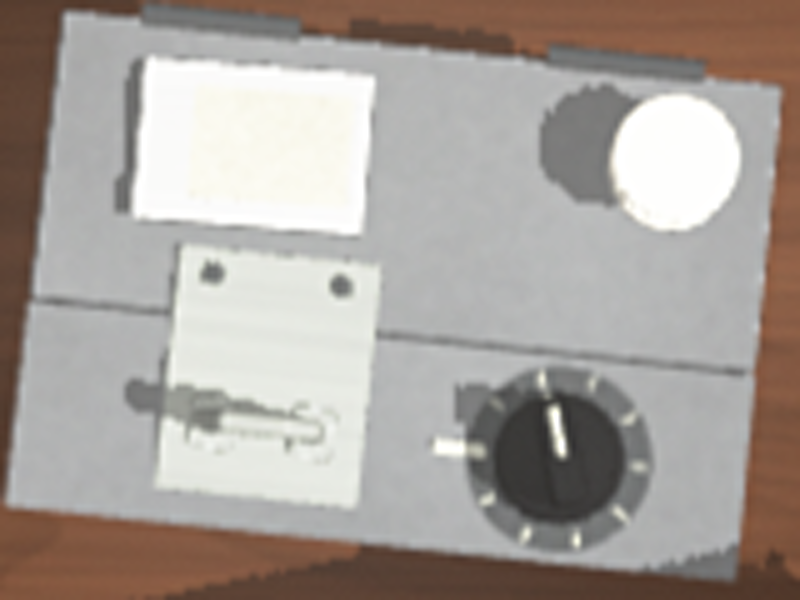

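View pics/scenec.png

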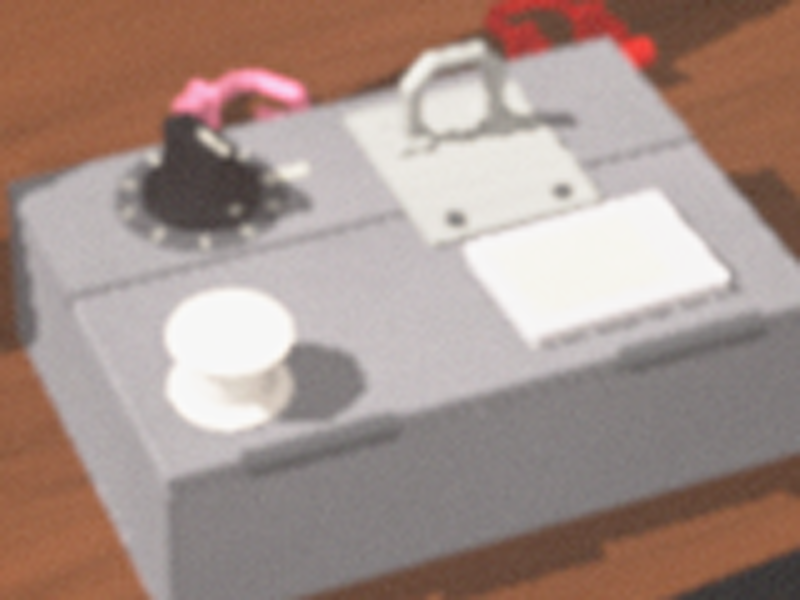

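The close crops confirm the choice: the steel U stands on the strap at topc (265,425). The red and pink Us lie on the bench. The knob's bar centre is near topc (560,460) and its pointer end is towards the rear at (552,405). The long white mark is at (460,447). Next I fit the vault pose.

```bash
cat > h.py <<'E'
from station import *
import numpy as np
from scipy.spatial.transform import Rotation as R
from scipy.optimize import least_squares
def proj(n,P):
    c=get_calibration(n); T=np.linalg.inv(c["cam_to_world"]); p=np.atleast_2d(P)@T[:3,:3].T+T[:3,3]
    q=np.c_[p[:,0],-p[:,1],-p[:,2]]@c["K"].T; return q[:,:2]/q[:,2:]
def V(v,P):
    x,y,a=v; P=np.atleast_2d(P); return P@R.from_euler("z",a).as_matrix().T+[x,y,0]
def rot(s): q=s["eef_rot"]; return R.from_quat([q[1],q[2],q[3],q[0]])
def rel(target,Rt):  # shift in tool axes mm, rotvec
    s=sense(); r=rot(s); return np.round(r.inv().apply(np.array(target)-s["tool_pos"])*1e3,1), np.round((r.inv()*Rt).as_rotvec(),4)
E
python3 - <<'E'
from h import *
top=np.array([[62,10],[782,88],[735,580],[5,507]]); topw=[[.11,.16,.095],[.11,-.16,.095],[-.11,-.16,.095],[-.11,.16,.095]]
tp=(top+.5)/5-.5+[225,175]
dk=(np.array([[560,458]])+.5)/5-.5+[225,175]  # disc centre (base ring)
sc=(np.array([[170,480],[615,38],[20,190]])+.5)/5-.5+[265,215]; scw=[[.11,-.16,.095],[-.11,.16,.095],[-.11,-.16,.095]]
f=lambda v:np.r_[(proj("top",V(v,topw))-tp).ravel(),(proj("top",V(v,[[-.065,-.078,.096]]))-dk).ravel(),(proj("scene",V(v,scw))-sc).ravel()]
r=least_squares(f,[.5,0,0],loss="soft_l1"); v=r.x; print(v,np.round(f(v),1))
g=lambda n,o,p:np.round((proj(n,V(v,p))-o+.5)*5-.5)
a=-1.257
pts=[[-.065,-.078,.134],[-.065-.021*np.sin(a),-.078+.021*np.cos(a),.134],[-.065,.052,.141],[-.065,.03,.141],[-.065,.074,.141]]
print(g("top",[225,175],pts).tolist()); print(g("scene",[265,215],pts).tolist())
k=V(v,[-.065,-.078,.127])[0]; s=V(v,[-.065,.052,.141])[0]; print("knob",k,"crown",s)
np.save("v.npy",v)
E
```

```text
[ 0.59513611  0.03360449 -0.08566434] [-0.3 -0.5 -0.2 -1.2 -0.2 -0.4 -0.3 -0.6 -0.5 -0.3 -0.9 -1.1 -1.9 -1.2
 -3.  -2.1]
[[561.0, 453.0], [551.0, 405.0], [254.0, 421.0], [306.0, 426.0], [201.0, 416.0]]
[[198.0, 127.0], [226.0, 148.0], [452.0, 53.0], [410.0, 63.0], [493.0, 43.0]]
knob [ 0.52370082 -0.03854812  0.127     ] crown [0.53482356 0.09097518 0.141     ]
```

```bash
cat >> h.py <<'E'
def down(a): # tool down, tool x at world angle a
    x=np.array([np.cos(a),np.sin(a),0]); z=np.array([0,0,-1.]); return R.from_matrix(np.c_[x,np.cross(z,x),z])
v=np.load("v.npy"); K=V(v,[-.065,-.078,.095])[0]; S=V(v,[-.065,.052,.141])[0]; A0=v[2]+np.pi/2-1.257; A1=v[2]+np.pi/2
E
python3 - <<'E'
from h import *
print(rel(K+[0,0,.145],down(A0)),A0,A1)
E
```

```text
(array([ 454.1, -385.8,  -55.7]), array([-0.0016,  0.0003,  0.2246])) 0.2281319835269271 1.485131983526927
```

```bash
python3 -m crank '[[15,-13,-3,0,0,0,1],[25,-21,-4,0,0,0,1],[25,-21,-4,0,0,0,1],[27,-23,-4,0,0,0,1],[27,-23,-4,0,0,0,1],[27,-23,-4,0,0,0,1],[27,-23,-4,0,0,0,1],[27,-23,-4,0,0,0,1],[27,-23,-4,0,0,0,1],[27,-23,-4,0,0,0,1],[27,-23,-4,0,0,0,1],[27,-23,-4,0,0,0,1],[27,-23,-3,0,0,0,1],[27,-23,-3,0,0,0,1],[27,-23,-3,0,0,0,1],[25,-21,0,0,0,0,1],[25,-21,0,0,0,0,1],[15,-13,0,0,0,0,1],[0,0,0,0,0,0.112,1],[0,0,0,0,0,0.112,1]]' 20
python3 - <<'E'
from h import *
print(rel(K+[0,0,.065],down(A0))); print(sense()["joints"])
E
```

```text
clock: 2.1
tool_pos: [0.5236, -0.0379, 0.2401]
eef_rot: [-0.0, 0.994, 0.113, -0.001]
ft_force: [-0.4, -0.7, 0.4]
width: 0.0918
grasp_force: 0.0
(array([ 0. ,  0.7, 80.1]), array([-0.0005,  0.001 , -0.0021]))
[ 0.29161616  0.22535964 -0.32854159  1.82660843  0.08051661  1.10364714
 -1.41034963]
```

```bash
python3 -m crank '[[0,1,20,0,0,0,1],[0,0,30,0,0,0,0.8],[0,0,30,0,0,0,0.6],[0,0,25,0,0,0,0.5],[0,0,15,0,0,0,0.5],[0,0,8,0,0,0,0.5],[0,0,0,0,0,0,0.5]]'
python3 - <<'E'
from h import *
import cv2
print(rel(K+[0,0,.014],down(A0)), sense()["ft_force"])
i=get_image("scene")[195:285,265:385]; cv2.imwrite("pics/s1.png",cv2.resize(i,None,fx=6,fy=6,interpolation=cv2.INTER_CUBIC))
E
```

```text
clock: 2.8
tool_pos: [0.5232, -0.0397, 0.1116]
eef_rot: [-0.0, 0.993, 0.114, -0.001]
ft_force: [-0.5, -0.4, -0.6]
width: 0.0471
grasp_force: 0.0
(array([ 0.8, -1. ,  2.6]), array([-0.0007,  0.0022,  0.0007])) [-0.48710527 -0.43790654 -0.55441605]
```

View pics/s1.png

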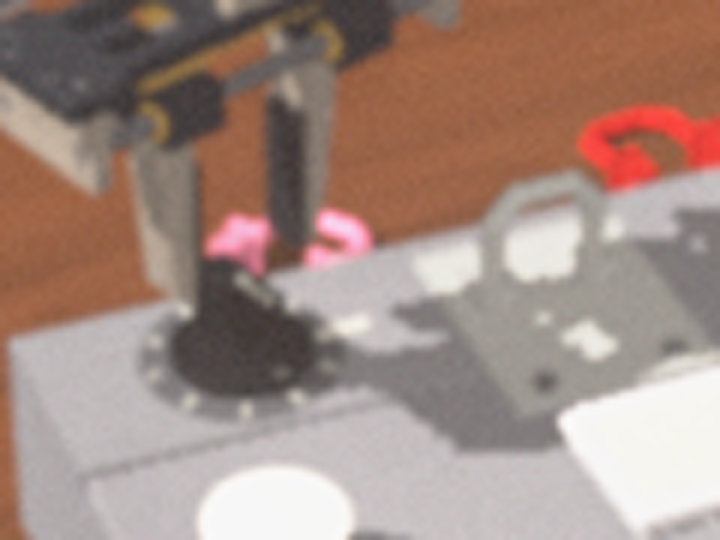

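The scene crop shows the fingers on both sides of the black bar: left finger tip at (180,305), right at (285,240), bar at about (240,290). I lower 3 mm and close.

```bash
python3 -m crank '[[0.5,-1,3,0,0,0,0.5],[0,0,0,0,0,0,0.1],[0,0,0,0,0,0,0.1],[0,0,0,0,0,0,0.1],[0,0,0,0,0,0,0.1],[0,0,0,0,0,0,0.1]]' 35
python3 - <<'E'
from h import *
print(rel(K+[0,0,.014],down(A0)), sense()["ft_force"],sense()["torque"])
E
```

```text
clock: 3.45
tool_pos: [0.5243, -0.0387, 0.1097]
eef_rot: [0.0, 0.993, 0.114, 0.0]
ft_force: [0.3, -0.6, 0.5]
width: 0.0095
grasp_force: 0.0
(array([-0.5, -0.3,  0.7]), array([ 0.0001, -0.0002,  0.0006])) [ 0.31860113 -0.64649637  0.47486692] [ 0.00851243 -0.01784309 -0.01969344]
```

The fingers closed to 9.5 mm without contact, so they are not on the bar. I look again.

```bash
python3 - <<'E'
from h import *
import cv2
i=get_image("scene")[195:285,265:385]; t=get_image("top")[215:305,285:405]
f=lambda a:cv2.resize(a,None,fx=5,fy=5,interpolation=cv2.INTER_CUBIC)[:,:]
cv2.imwrite("pics/s2.png",f(i))
s=sense();P=s["tool_pos"]; print((proj("scene",[P,P+[0,0,.019],K+[0,0,.039],K,S])-[265,195])*5)
E
```

```text
[[196.67222073 267.29022084]
 [195.85605983 235.17607528]
 [195.51396845 225.22844992]
 [197.18398978 290.88208328]
 [449.66210418 151.1507433 ]]
```

View pics/s2.png

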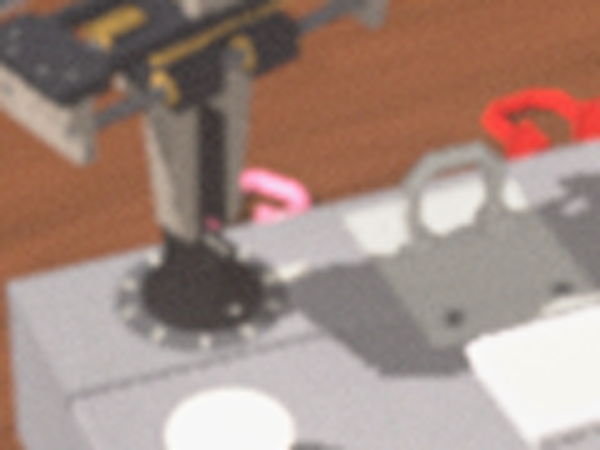

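The scene crop shows the finger tips ending near (180,240) and (215,215), while the measured TCP projects to (197,267). The tips seem to be about 20 mm higher than reported, or in front of the bar. I test this by opening and feeling downwards gently; the disc should be 5 mm below the tips.

```bash
python3 -m crank '[[0,0,0,0,0,0,0.45],[0,0,0,0,0,0,0.45],[0,0,0,0,0,0,0.45],[0,0,1,0,0,0,0.45],[0,0,1,0,0,0,0.45],[0,0,1,0,0,0,0.45]]' 
python3 -m crank '[[0,0,1,0,0,0,0.45],[0,0,1,0,0,0,0.45],[0,0,0,0,0,0,0.45]]' 
python3 -m crank '[[0,0,1,0,0,0,0.45],[0,0,1,0,0,0,0.45],[0,0,0,0,0,0,0.45]]' 
python3 - <<'E'
from h import *
import cv2
i=get_image("scene"); t=get_image("top")
f=lambda a:cv2.resize(a,None,fx=5,fy=5,interpolation=cv2.INTER_CUBIC)
cv2.imwrite("pics/s3.png",np.hstack([f(i[200:290,265:345]),f(t[215:305,295:375])]))
s=sense();P=s["tool_pos"]; print((proj("scene",[P,K,K+[0,0,.039]])-[265,200])*5,(proj("top",[P,K,K+[0,0,.039]])-[295,215])*5+[400,0])
E
```

```text
clock: 4.15
tool_pos: [0.5242, -0.0387, 0.1064]
eef_rot: [0.0, 0.993, 0.114, -0.0]
ft_force: [-0.1, 0.0, 0.4]
width: 0.0417
grasp_force: 0.0
clock: 4.45
tool_pos: [0.5241, -0.0387, 0.1044]
eef_rot: [-0.0, 0.993, 0.114, -0.0]
ft_force: [-0.2, 0.2, 0.1]
width: 0.0417
grasp_force: 0.0
clock: 4.75
tool_pos: [0.5241, -0.0387, 0.1024]
eef_rot: [0.0, 0.993, 0.114, -0.0]
ft_force: [-0.3, -0.6, -0.7]
width: 0.041
grasp_force: 0.0
[[197.11465533 254.03954599]
 [197.18398978 265.88208328]
 [195.51396845 200.22844992]] [[606.53024085 252.74533789]
 [605.520172   254.54554419]
 [609.42184523 251.14682323]]
```

View pics/s3.png

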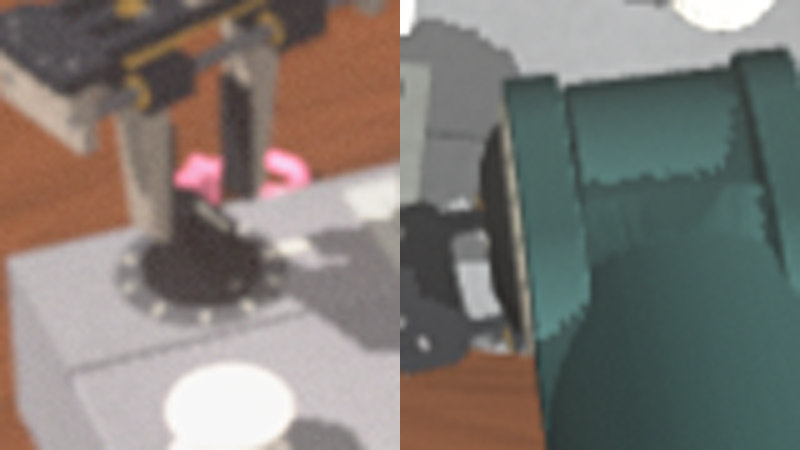

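The left part shows the tips at (150,235) and (240,195), with the ring centre at (200,272). The TCP projects to (197,254), so the tips appear about 20 mm off, mostly upwards. I check against the first images, where the gripper was in free view.

```bash
python3 - <<'E'
from h import *
import cv2
P=np.array([.28405,-.58404,.18374]); r=down(.453)
pts=[P+r.apply([0,o,-d]) for d in (0,.025) for o in (-.046,.046)]
a=cv2.imread("pics/scene0.png");b=cv2.imread("pics/top0.png")
f=lambda a:cv2.resize(a,None,fx=5,fy=5,interpolation=cv2.INTER_CUBIC)
A=f(a[150:240,0:80]);B=f(b[385:475,560:640])
for p in pts: print(np.round(proj("scene",p)[0]),np.round(proj("top",p)[0]))
for im,n,o in((A,"scene",(0,150)),(B,"top",(560,385))):
    for k,p in enumerate(pts):
        q=((proj(n,p)[0]-o+.5)*5-.5).astype(int); cv2.circle(im,tuple(int(x) for x in q),3,(0,0,255) if k<2 else (0,255,0),-1)
cv2.imwrite("pics/c0.png",np.hstack([A,B]))
E
```

```text
[ 57. 223.] [589. 399.]
[ 20. 242.] [630. 379.]
[ 54. 214.] [596. 401.]
[ 17. 233.] [638. 381.]
```

View pics/c0.png

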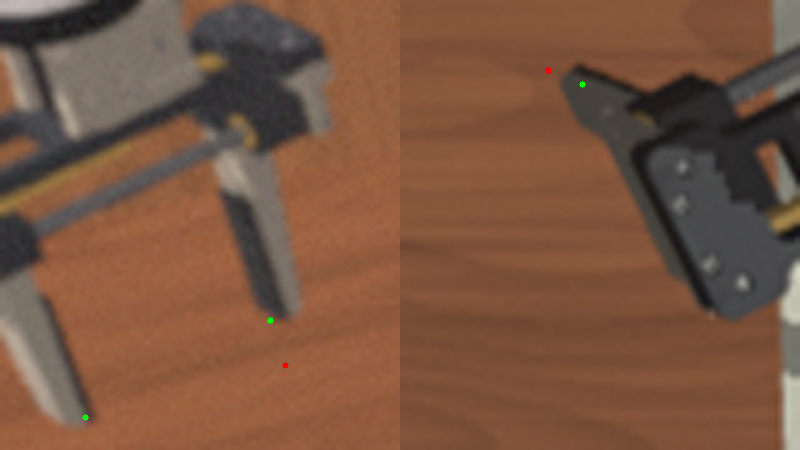

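The circles show that the true finger tips are about 22 mm short of the reported TCP: the green dots, 25 mm back, sit on the tips in both views. The finger tips are really about 29 mm above the vault, so I lower further and watch the force.

```bash
python3 -m crank '[[0,0,4,0,0,0,0.45],[0,0,4,0,0,0,0.45],[0,0,2,0,0,0,0.45],[0,0,1,0,0,0,0.45],[0,0,1,0,0,0,0.45],[0,0,0,0,0,0,0.45]]'
python3 -m crank '[[0,0,1,0,0,0,0.45],[0,0,1,0,0,0,0.45],[0,0,0,0,0,0,0.45]]'
```

```text
clock: 5.45
tool_pos: [0.5242, -0.0387, 0.0904]
eef_rot: [-0.0, 0.993, 0.114, -0.0]
ft_force: [0.5, -0.0, -0.2]
width: 0.0413
grasp_force: 0.0
clock: 5.75
tool_pos: [0.5241, -0.0387, 0.0885]
eef_rot: [0.0, 0.993, 0.114, -0.0]
ft_force: [0.8, -0.1, -0.0]
width: 0.0414
grasp_force: 0.0
```

```bash
python3 -m crank '[[0,0,0,0,0,0,0.1],[0,0,0,0,0,0,0.1],[0,0,0,0,0,0,0.1],[0,0,0,0,0,0,0.1],[0,0,0,0,0,0,0.1]]' 35
```

```text
clock: 6.25
tool_pos: [0.5242, -0.0384, 0.0886]
eef_rot: [-0.0, 0.993, 0.114, -0.0]
ft_force: [-0.5, 0.9, 1.6]
width: 0.0156
grasp_force: 35.0
```

Gripped at 15.6 mm. Now I pull up.

```bash
python3 -m crank '[[0,0,-1,0,0,0,0.1],[0,0,-2,0,0,0,0.1],[0,0,-2,0,0,0,0.1],[0,0,-1,0,0,0,0.1],[0,0,0,0,0,0,0.1]]' 40
python3 -m crank '[[0,0,-1,0,0,0,0.1],[0,0,-0.7,0,0,0,0.1],[0,0,0,0,0,0,0.1]]'
```

```text
clock: 6.75
tool_pos: [0.5241, -0.0385, 0.0945]
eef_rot: [-0.0, 0.993, 0.114, -0.0]
ft_force: [1.7, 2.0, -6.3]
width: 0.0156
grasp_force: 39.9
clock: 7.05
tool_pos: [0.5241, -0.0385, 0.0962]
eef_rot: [-0.0, 0.993, 0.114, -0.0]
ft_force: [0.6, 2.8, -6.7]
width: 0.0153
grasp_force: 39.9
```

```bash
python3 -m crank '[[0,0,-0.5,0,0,0,0.1],[0,0,-0.4,0,0,0,0.1],[0,0,0,0,0,0,0.1]]'
```

```text
clock: 7.35
tool_pos: [0.5241, -0.0385, 0.0968]
eef_rot: [-0.0, 0.993, 0.114, -0.0]
ft_force: [2.3, 2.9, -10.8]
width: 0.0152
grasp_force: 39.9
```

```bash
python3 -m crank '[[0,0,0.2,0,0,-0.05,0.1],[0,0,0,0,0,-0.1,0.1],[0,0,0,0,0,-0.1,0.1],[0,0,0,0,0,0,0.1]]'
python3 - <<'E'
from h import *
s=sense();print(s["ft_force"],s["torque"],s["joints"],rel(s["tool_pos"],down(A1)))
E
```

```text
clock: 7.75
tool_pos: [0.5241, -0.0384, 0.0968]
eef_rot: [-0.0, 0.971, 0.237, -0.0]
ft_force: [1.7, 2.8, -9.8]
width: 0.0158
grasp_force: 39.9
[ 1.74029432  2.79817399 -9.84961011] [ 0.90392596 -0.48693544 -0.00931477] [ 0.3037336   0.4059786  -0.35809504  1.96204778  0.19209882  0.80649639
 -1.25292738] (array([0., 0., 0.]), array([-7.000e-04, -3.000e-04, -1.006e+00]))
```

```bash
python3 -m crank '[[0,0,0,0,0,-0.1,0.1],[0,0,0,0,0,-0.1,0.1],[0,0,0,0,0,-0.1,0.1],[0,0,0,0,0,-0.1,0.1],[0,0,0,0,0,-0.1,0.1],[0,0,0,0,0,-0.1,0.1],[0,0,0,0,0,-0.1,0.1],[0,0,0,0,0,-0.1,0.1],[0,0,0,0,0,-0.1,0.1],[0,0,0,0,0,-0.1,0.1],[0,0,0,0,0,0,0.1]]'
python3 - <<'E'
from h import *
s=sense();print(s["ft_force"],s["torque"],rel(s["tool_pos"],down(A1)))
E
```

```text
clock: 8.85
tool_pos: [0.5237, -0.0381, 0.0968]
eef_rot: [-0.001, 0.739, 0.673, -0.0]
ft_force: [-1.0, 5.2, -7.7]
width: 0.0159
grasp_force: 40.0
[-0.99993608  5.21805259 -7.7163494 ] [ 1.18973452 -0.22239829  0.06547017] (array([0., 0., 0.]), array([-0.0011, -0.0008, -0.0081]))
```

```bash
python3 -m crank '[[0,0,1,0,0,-0.008,0.1],[0,0,2,0,0,0,0.1],[0,0,2,0,0,0,0.1],[0,0,2,0,0,0,0.1],[0,0,1.2,0,0,0,0.1],[0,0,0,0,0,0,0.1]]' 
python3 -m crank '[[0,0,0,0,0,0,0.4],[0,0,0,0,0,0,0.45],[0,0,0,0,0,0,0.45],[0,0,0,0,0,0,0.45]]'
```

```text
clock: 9.45
tool_pos: [0.5237, -0.0381, 0.0888]
eef_rot: [-0.001, 0.737, 0.675, -0.0]
ft_force: [-1.8, 4.4, -5.0]
width: 0.0158
grasp_force: 40.0
clock: 9.85
tool_pos: [0.5247, -0.0394, 0.0892]
eef_rot: [0.001, 0.737, 0.676, 0.0]
ft_force: [0.8, -0.1, -0.8]
width: 0.0412
grasp_force: 0.0
```

```bash
python3 -m crank '[[0,0,-10,0,0,0,0.45],[0,0,-20,0,0,0,0.45],[0,0,-25,0,0,0,0.45],[0,0,-25,0,0,0,0.45],[0,0,-15,0,0,0,0.45],[0,0,-5,0,0,0,0.45],[0,0,0,0,0,0,0.45]]' 
python3 - <<'E'
from h import *
print(rel([S[0],S[1],.105],down(A1)))
E
```

```text
clock: 10.55
tool_pos: [0.5244, -0.0389, 0.1892]
eef_rot: [0.0, 0.736, 0.677, 0.0]
ft_force: [-0.5, 0.2, -0.3]
width: 0.0416
grasp_force: 0.0
(array([130.4,  -0.6,  84.1]), array([0.0009, 0.0005, 0.0012]))
```

```bash
python3 -m crank '[[15,0,0,0,0,0,0.45],[25,0,0,0,0,0,0.45],[30,0,0,0,0,0,0.45],[30,0,0,0,0,0,0.45],[20,0,10,0,0,0,0.45],[10,-0.5,20,0,0,0,0.45],[0,0,15,0,0,0,0.45],[0,0,5,0,0,0,0.45],[0,0,0,0,0,0,0.45]]' 
python3 - <<'E'
from h import *
import cv2
print(rel([S[0],S[1],.105],down(A1)))
i=get_image("scene")[190:290,270:403]; cv2.imwrite("pics/s4.png",cv2.resize(i,None,fx=6,fy=6,interpolation=cv2.INTER_CUBIC))
E
```

```text
clock: 11.45
tool_pos: [0.5338, 0.0897, 0.1374]
eef_rot: [-0.001, 0.737, 0.676, -0.001]
ft_force: [0.4, 0.7, 0.4]
width: 0.0412
grasp_force: 0.0
(array([ 1.4,  1. , 32.4]), array([-0.0028,  0.0008,  0.0005]))
```

View pics/s4.png

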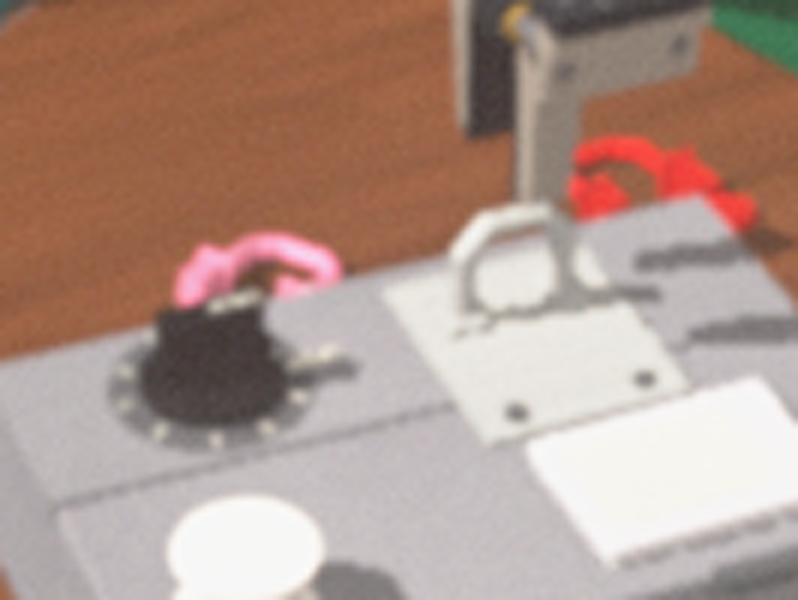

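The crop shows the knob down with its white pointer (235,300) aimed at the long mark (320,358). The fingers, with tips at (487,135) and (540,205), straddle the steel crown at (512,214). I lower and grip.

```bash
python3 -m crank '[[1,1,10,0,0,0,0.45],[0,0,10,0,0,0,0.45],[0,0,8,0,0,0,0.45],[0,0,5,0,0,0,0.45],[0,0,2,0,0,0,0.45],[0,0,0,0,0,0,0.45]]' 
python3 -m crank '[[0,0,0,0,0,0,0.05],[0,0,0,0,0,0,0.05],[0,0,0,0,0,0,0.05],[0,0,0,0,0,0,0.05],[0,0,0,0,0,0,0.05]]' 40
python3 -c "
from h import *
print(sense()['torque'],rel([S[0],S[1],.105],down(A1)))"
```

```text
clock: 12.1
tool_pos: [0.5356, 0.0918, 0.1035]
eef_rot: [-0.0, 0.736, 0.677, -0.0]
ft_force: [0.1, 0.3, -0.7]
width: 0.0414
grasp_force: 0.0
clock: 12.6
tool_pos: [0.5358, 0.0918, 0.104]
eef_rot: [0.0, 0.736, 0.677, 0.0]
ft_force: [0.5, -0.4, 1.7]
width: 0.0089
grasp_force: 40.0
[-0.11878761  0.06041089 -0.09137966] (array([-0.9, -0.9, -1. ]), array([0.0002, 0.0001, 0.0015]))
```

```bash
python3 -m crank '[[0,0,-1,0,0,0,0.05],[0,0,-2,0,0,0,0.05],[0,0,-3,0,0,0,0.05],[0,0,-3,0,0,0,0.05],[0,0,0,0,0,0,0.05]]'
```

```text
clock: 13.1
tool_pos: [0.5361, 0.0919, 0.1133]
eef_rot: [0.0, 0.736, 0.677, 0.0]
ft_force: [0.7, 0.1, -2.2]
width: 0.0084
grasp_force: 39.9
```

```bash
python3 -m crank '[[0,0,-4,0,0,0,0.05],[0,0,-5,0,0,0,0.05],[0,0,-5,0,0,0,0.05],[0,0,-5,0,0,0,0.05],[0,0,-2,0,0,0,0.05],[0,0,0,0,0,0,0.05]]' 
python3 -m crank '[[0,0,-4,0,0,0,0.05],[0,0,-5,0,0,0,0.05],[0,0,-5,0,0,0,0.05],[0,0,-5,0,0,0,0.05],[0,0,-5,0,0,0,0.05],[0,0,-6,0,0,0,0.05],[0,0,-8,0,0,0,0.05],[0,0,-10,0,0,0,0.05],[0,0,-10,0,0,0,0.05],[0,0,-10,0,0,0,0.05],[0,0,-10,0,0,0,0.05],[0,0,-10,0,0,0,0.05],[0,0,-8,0,0,0,0.05],[0,0,-4,0,0,0,0.05],[0,0,-2,0,0,0,0.05],[0,0,0,0,0,0,0.05],[0,0,0,0,0,0,0.05]]' 
python3 - <<'E'
from h import *
import cv2
i=get_image("scene")[150:270,285:445]; cv2.imwrite("pics/s5.png",cv2.resize(i,None,fx=5,fy=5,interpolation=cv2.INTER_CUBIC))
s=sense();P=s["tool_pos"]
pts=np.array([[S[0],S[1],.175],[S[0],S[1],.273]]+[[V(v,[-.065,.03,0])[0][0],V(v,[-.065,.03,0])[0][1],z] for z in(.175,.230)])
print(np.round((proj("scene",pts)-[285,150])*5),P)
E
```

```text
clock: 13.7
tool_pos: [0.536, 0.0918, 0.1342]
eef_rot: [0.0, 0.736, 0.677, 0.0]
ft_force: [0.1, -0.1, -1.8]
width: 0.0084
grasp_force: 39.9
clock: 15.4
tool_pos: [0.5355, 0.0917, 0.2354]
eef_rot: [-0.0, 0.736, 0.677, -0.0]
ft_force: [0.1, 0.4, -1.7]
width: 0.0084
grasp_force: 39.9
[[352. 317.]
 [359. 138.]
 [309. 328.]
 [312. 229.]] [0.53542435 0.09170535 0.23528588]
```

View pics/s5.png

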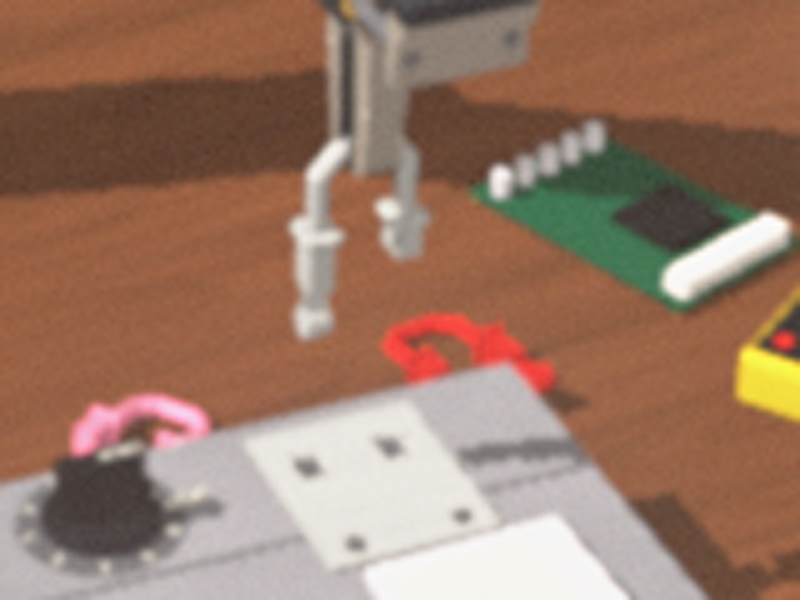

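The picture shows the steel shackle clear of its slots, upright in the gripper. Its foot is at (313,338), against (309,328) predicted for 80 mm above the vault, less the constant camera offset. The knob is down at the long mark.

```bash
python3 -c "
from station import *
print(finish_job())"
```

```text
the job is handed in; nothing more can be done
None
```

The vault is unlocked and the job handed in: the knob was pulled to its stop, turned to the long white mark and clicked down, and the steel shackle is held still and upright in the gripper, its foot about 8 cm above the vault's top.

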